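# Seal the round storage canisters

### The arm

A 6-joint arm with a two-finger parallel gripper is mounted at the origin on the work surface. World frame = base frame: x ahead of the robot, y to its left, z up, the work surface at z = 0. Lengths are in m, angles in rad, forces in N, time in s.
With the tool pointing down it reaches from about 0.275 to 1 m from the base axis. Payload 8.4 kg.
Tool frame: the origin (TCP) lies midway between the tips of the shut fingers; the grasp point (between the pads) lies 19 mm behind it; z points along the fingers, y is the line along which they close (so a half turn about z gives the same grasp; the last joint's range is limited). The gripper opens to 85 mm and grips with 20 to 120 N. Pads are 22 mm wide; open, the fingers measure 114 mm over their backs; the gripper's body (76 mm by 85 mm) begins 54 mm behind the grasp point. The pads swing forward as they close: fully open they stand 13 mm farther back than shut.
Start: joints at [1.16, 0.353, 1.633, -0, 1.155, -0.002], TCP at [0.248, 0.574, 0.231] pointing down, gripper open.
Joint ranges: [-2.63, 2.63], [-0.92, 2.1], [0.06, 2.66], [-1.3, 4.44], [0, 2.69], [-3.02, 3.02]. Speed limits (rad/s): [2.22, 2.22, 2.79, 3.14, 3.14, 3.14].

### API

Orientations are given as a rotation vector (axis times angle).
In Python, from station import ctrl gives the robot as it stands. The module is installed in compiled form; this text tells all that it offers.
- The arm moves only by the tool carry_out, never from a script. Its argument "rows" is a list of rows, each an object with "delta_pos": the shift along the world's x, y, z in cm, a list of three; "rotation": the turn, a rotation vector about the world's x, y, z in rad, a list of three; "jaw": the gripper's target within -1 to 1 (shut at 1, half-way at 0, fully open at -1). A call has exactly 5 rows; each row shifts and turns the commanded pose from where the row before left it; what a row does not reach is not made up. A row lasts 1/12 s, in which the tool goes at most 41.7 mm and 7.16 degrees, less where a joint would pass 70% of its speed; a pose out of reach is approached as far as the arm can. A call is refused whole if a number of a shift passes 4.17 or a number of a turn 0.125, either way. A call with a gripper value outside its range is refused whole. The fingers move at their own pace and stop on an object; "force" is the grip in N (left out, the last holds). Time passes only in rows, so rows that do not move let the fingers close, or fill a call up. It gives the time, the measured TCP pose, the force, the opening and the grip force at its end, in the units of the state.
- ctrl.observe(): the state, without advancing time (a new reading comes with each control period).
- ctrl.read_camera(name): name is "scene" or "top"; returns the picture (480x640x3 uint8, blue, green, red); there is no depth.
- ctrl.camera_info(name): a dict with "mtx" (3x3 intrinsics, pixels), "dist_coeffs" ([k1, k2, p1, p2, k3] as OpenCV has them; the pictures are not rectified), "eye" and "rotation" of the camera in the world. Camera axes: x right, y down, z forward; pixel columns grow to the right and rows downward; lengths in m; the calibration is good to about 2 mm. A picture is of the moment at which its call begins. camera_info takes no time and is no camera call.
- ctrl.hand_in(): hands the job in; it is judged then, once.
The state is a dict: "time": time; "q": joint angles; "joint_vel": joint speeds; "tau": joint torques, N m; "tcp_pos": TCP position; "tool_rot": TCP orientation; "wrist_force": force on the tool from outside, world axes, zero at the start; "wrist_torque": the same for the moment, N m; "gripper_width": finger opening in m; "grasp_force": force on a finger pad.
Only numpy, scipy, OpenCV 4.12 (cv2) and the standard library are available. Lean on these libraries where they do the work, as an engineer would, in place of code of your own. Each camera call takes 0.05 s, during which the arm holds its last target. There are 200 camera calls.

### The job

Seal the two round canisters on the worktop, in either order: press the push button in the middle of each round lid gently with your fingertips until it is fully down, then draw back. Leave the buttons of the two square canisters up, for they are still airing, and do not lift, slide or knock over any canister or anything else standing about.

Things in the scene. Friction and masses are not known exactly. Their poses are not given: they have to be found in the camera images.
- round_low: the low round canister: white cylinder 82 mm across with a grey round lid 88 mm across and 22 mm thick; lid top 100 mm above the worktop. Origin: centre of its underside, z up. Loose, about 0.4 to 0.8 kg.
- round_low_button_top (a point): centre of the top face of the steel push button in the middle of the lid of round_low: a disc 40 mm across whose top stands 10 mm above the lid when up and 2 mm above it when fully down; moves with the button
- round_low_button (a joint): how far the button of round_low is pressed down: 0 = up (airing), 0.008 m = fully down (sealed); no spring, it resists with about 4 N and stays where it is left; hard stop at 0.008. It starts between 0 and 0.0015. 
- round_tall: the tall round canister: as the low round one (lid 88 mm across) but its lid top is 140 mm above the worktop. Origin: centre of its underside, z up. Loose, about 0.4 to 0.8 kg.
- round_tall_button_top (a point): centre of the top face of the steel push button in the middle of the lid of round_tall: a disc 40 mm across whose top stands 10 mm above the lid when up and 2 mm above it when fully down; moves with the button
- round_tall_button (a joint): how far the button of round_tall is pressed down: 0 = up (airing), 0.008 m = fully down (sealed); no spring, it resists with about 4 N and stays where it is left; hard stop at 0.008. It starts between 0 and 0.0015. 
- square_low: the low square canister (leave its button up): white box 80 x 80 mm with a grey square lid 86 x 86 x 22 mm; lid top 100 mm above the worktop. Origin: centre of its underside, z up. Loose, about 0.4 to 0.8 kg.
- square_low_button_top (a point): centre of the top face of the steel push button in the middle of the lid of square_low: a disc 40 mm across whose top stands 10 mm above the lid when up and 2 mm above it when fully down; moves with the button
- square_low_button (a joint): how far the button of square_low is pressed down: 0 = up (airing), 0.008 m = fully down (sealed); no spring, it resists with about 4 N and stays where it is left; hard stop at 0.008. It starts between 0 and 0.0015. 
- square_tall: the tall square canister (leave its button up): as the low square one but its lid top is 140 mm above the worktop. Origin: centre of its underside, z up. Loose, about 0.4 to 0.8 kg.
- square_tall_button_top (a point): centre of the top face of the steel push button in the middle of the lid of square_tall: a disc 40 mm across whose top stands 10 mm above the lid when up and 2 mm above it when fully down; moves with the button
- square_tall_button (a joint): how far the button of square_tall is pressed down: 0 = up (airing), 0.008 m = fully down (sealed); no spring, it resists with about 4 N and stays where it is left; hard stop at 0.008. It starts between 0 and 0.0015. 
- mug: bystander, to be left where it is: white mug 80 mm across, 90 mm tall, handle at +y. Origin: centre of its underside.
- ramekin: bystander, to be left where it is: small white bowl 72 mm across, 42 mm tall. Origin: centre of its underside.
- jam_jar: bystander, to be left where it is: glass jar 62 mm across, 95 mm tall. Origin: centre of its underside.
- spice_tin: bystander, to be left where it is: steel tin 54 mm across, 85 mm tall. Origin: centre of its underside.
- pepper_mill: bystander, to be left where it is: turned wooden mill 56 mm across, 150 mm tall. Origin: centre of its underside.
- spoon: bystander, to be left where it is: wooden spoon 190 mm long, lying flat along its x. Origin: underneath it, about mid-length.
Things that resemble listed ones, but are neither listed nor needed, are in the scene too. Leave any turquoise or yellow look-alike of the round_tall alone. Leave any blue look-alike of the round_low alone.

How it is judged:
By the outcome, as a careful person would: the job done as asked, in the order asked, and still so for the second after the job is handed in, with the robot touching nothing.
It also fails if it takes over 35 s, if anything falls off the work surface, if the arm or the gripper's body presses on something with over 40 N, if the wrist force passes 120 N, or if a joint passes its speed limit or range.

## Working session

There is one attempt and no reset: what is moved stays moved. The work goes in short steps, Python scripts to look and compute and a tool call to move; the robot and the scene stay as the last step left them, time stands still between calls to the robot, and variables do not carry over. Pictures are saved under pics/ and viewed, at most 10 in all, crops included, and the job is handed in when it is done.

Besides the shell and the picture viewer there is one more tool, called after "Call:" as a command line: name --argument value ..., lists and objects as JSON in quotes. carry_out: Moves the arm, as the interface text tells. Its arguments: {"type":"object","properties":{"rows":{"type":"array","items":{"type":"object","properties":{"delta_pos":{"type":"array","items":{"type":"number"}},"rotation":{"type":"array","items":{"type":"number"}},"jaw":{"type":"number"}}}},"force":{"type":"number"}},"required":["rows"]}

```bash
mkdir -p pics; python3 - <<'E'
from station import ctrl
import cv2
for n in("scene","top"):
    cv2.imwrite(f"pics/{n}0.png",ctrl.read_camera(n)); i=ctrl.camera_info(n); print(n,i)
print(ctrl.observe())
E
```

```text
scene {'mtx': array([[466.64688539,   0.        , 317.87392925],
       [  0.        , 466.64688539, 236.04265979],
       [  0.        ,   0.        ,   1.        ]]), 'dist_coeffs': array([-0.05566459,  0.        ,  0.        ,  0.        ,  0.        ]), 'eye': array([ 0.86205099, -0.49781239,  0.91469119]), 'rotation': array([-2.46214059, -0.60730919,  0.21650994])}
top {'mtx': array([[469.60700272,   0.        , 324.01118444],
       [  0.        , 469.60700272, 244.03517315],
       [  0.        ,   0.        ,   1.        ]]), 'dist_coeffs': array([-0.11204282,  0.        ,  0.        ,  0.        ,  0.        ]), 'eye': array([ 0.48279179, -0.00835512,  0.98407504]), 'rotation': array([-2.14119254,  2.17105082, -0.13703148])}
{'time': 0.1, 'q': array([ 1.15961526e+00,  3.53616817e-01,  1.63406284e+00, -3.53577159e-05,
        1.15523293e+00, -2.38180464e-03]), 'joint_vel': array([-5.85538387e-04, -1.53353104e-03, -1.26182816e-03, -1.00178309e-05,
       -3.15035647e-04,  4.91348395e-04]), 'tau': array([-7.91835419e-05, -6.06360626e+01, -3.42819607e+01, -1.70460271e-04,
        3.79541700e-03, -5.11718838e-05]), 'tcp_pos': array([0.24826506, 0.57309329, 0.23061177]), 'tool_rot': array([-6.37607652e-01, -3.07596374e+00,  2.03944411e-03]), 'wrist_force': array([-0.13552844,  0.73861539, -0.06369062]), 'wrist_torque': array([-0.01292447,  0.00221559,  0.00590551]), 'grasp_force': 0.0, 'gripper_width': 0.08567551059852342}
```

View pics/scene0.png

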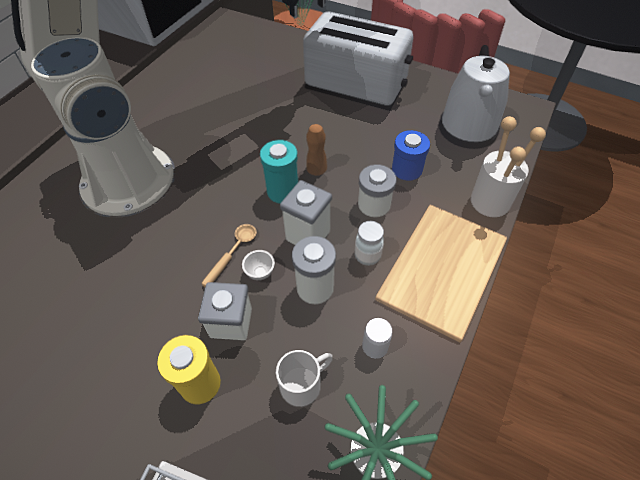

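View pics/top0.png

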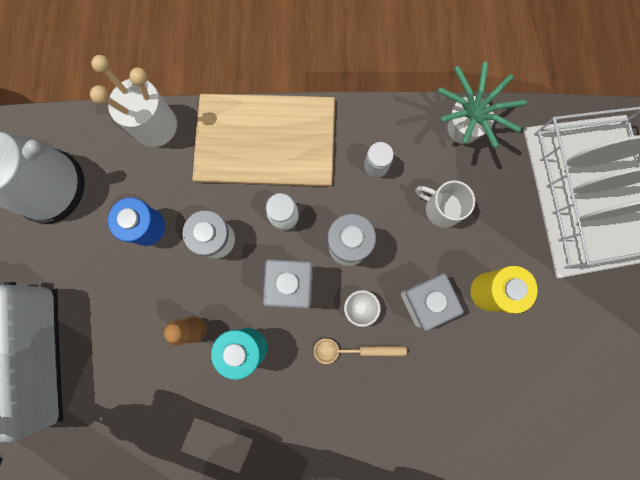

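The grey-lidded round candidates are at top (204,233) / scene (378,177) and at top (352,238) / scene (314,252). The blue (128,218), turquoise (234,355) and yellow (516,290) ones are look-alikes. The squares are at (287,283) and (436,301). I'll triangulate the round ones and confirm them in a crop.

```bash
cat > h.py <<'E'
import cv2,numpy as np
from station import ctrl
from scipy.spatial.transform import Rotation as R
def ray(n,p):
    i=ctrl.camera_info(n); u=cv2.undistortPoints(np.array([[p]],float),i["mtx"],i["dist_coeffs"])[0,0]
    d=R.from_rotvec(i["rotation"]).apply([u[0],u[1],1]); return i["eye"],d/np.linalg.norm(d)
def plane(n,p,z):
    e,d=ray(n,p); return e+d*(z-e[2])/d[2]
def tri(a,b):
    (e,d),(f,g)=ray("top",a),ray("scene",b)
    s=np.linalg.lstsq(np.c_[d,-g],f-e,rcond=None)[0]; P,Q=e+d*s[0],f+g*s[1]
    return (P+Q)/2,np.linalg.norm(P-Q)
def disc(im,p,r=16):
    x,y=p; g=im[y-r:y+r,x-r:x+r].min(2)
    t,m=cv2.threshold(g,0,255,cv2.THRESH_OTSU); m=(g>175).astype(np.uint8)
    c=max(cv2.findContours(m,0,2)[0],key=cv2.contourArea)
    (u,v),ax,_=cv2.fitEllipse(c); return (u+x-r,v+y-r),ax
E
python3 - <<'E'
from h import *
t,s=cv2.imread("pics/top0.png"),cv2.imread("pics/scene0.png")
for n,a,b in(("A",(204,233),(378,177)),("B",(352,238),(314,252)),("sqT",(287,283),(306,197)),("sqL",(436,301),(222,299)),("turq",(234,355),(279,152)),("yel",(516,290),(181,357))):
    p,ax=disc(t,a);q,ay=disc(s,b);print(n,np.round(p,1),np.round(ax,1),np.round(q,1),np.round(ay,1),*tri(p,q))
    for z in(.11,.15):print("  ",z,plane("top",p,z),plane("scene",q,z))
for n,q,z in(("mill",(316,130),.15),("jar",(370,230),.095),("blue",(413,141),.11)):print(n,plane("scene",q,z))
cv2.imwrite("pics/c1.png",np.hstack([cv2.resize(t[180:280,160:400],(480,200)),cv2.resize(s[140:320,280:400],(240,360))[:200]]) if 0 else cv2.resize(np.vstack([t[180:280,160:400],np.hstack([s[150:310,280:400],s[150:310,280:400]])]),None,fx=2.2,fy=2.2,interpolation=cv2.INTER_CUBIC))
E
```

```text
A [189.8 231.3] [28.5 53.9] [377.5 174.8] [11.9 16. ] [0.62006052 0.24747107 0.08740002] 0.013468179179874371
   0.11 [0.62191266 0.24536758 0.11      ] [0.62223692 0.2216326  0.11      ]
   0.15 [0.61554612 0.23375655 0.15      ] [0.63415772 0.18587006 0.15      ]
B [351.6 236.1] [20.7 21.1] [313.3 250.7] [16.2 19. ] [ 0.6031154  -0.05863713  0.15068218] 0.0016192672763857296
   0.11 [ 0.60830451 -0.06159857  0.11      ] [ 0.58998308 -0.03470068  0.11      ]
   0.15 [ 0.60256072 -0.05916201  0.15      ] [ 0.60350717 -0.05772127  0.15      ]
sqT [282.9 282.5] [26.7 28.6] [305.4 195.5] [13.5 17.3] [0.52016055 0.06402944 0.14561718] 0.003066734533933742
   0.11 [0.52301798 0.06808554 0.11      ] [0.50312286 0.08897245 0.11      ]
   0.15 [0.52117712 0.06458741 0.15      ] [0.52096464 0.05980425 0.15      ]
sqL [436.2 301.4] [19.2 20.3] [221.5 298.5] [17.  19.5] [ 0.48401751 -0.21615806  0.11072327] 0.001739881405548609
   0.11 [ 0.48334514 -0.21689745  0.11      ] [ 0.48441085 -0.2154126   0.11      ]
   0.15 [ 0.48331982 -0.20735399  0.15      ] [ 0.50318278 -0.22945027  0.15      ]
turq [233.5 355. ] [21.  21.4] [277.7 149.3] [10.7 16. ] [0.39542005 0.15243783 0.15127772] 0.0013218940138387876
   0.11 [0.39054136 0.15998168 0.11      ] [0.37072809 0.18803981 0.11      ]
   0.15 [0.39476298 0.15227814 0.15      ] [0.39515102 0.15394712 0.15      ]
yel [516.5 289. ] [19.5 20.7] [180.5 355.7] [19.2 22.7] [ 0.50294938 -0.35500907  0.15035782] 0.0015847745384999572
   0.11 [ 0.50330443 -0.3723818   0.11      ] [ 0.4847094  -0.34699404  0.11      ]
   0.15 [ 0.50236572 -0.35572297  0.15      ] [ 0.50346648 -0.354491    0.15      ]
mill [0.44345577 0.25282226 0.15      ]
jar [0.66881799 0.07825004 0.095     ]
blue [0.65456884 0.36650483 0.11      ]
```

View pics/c1.png

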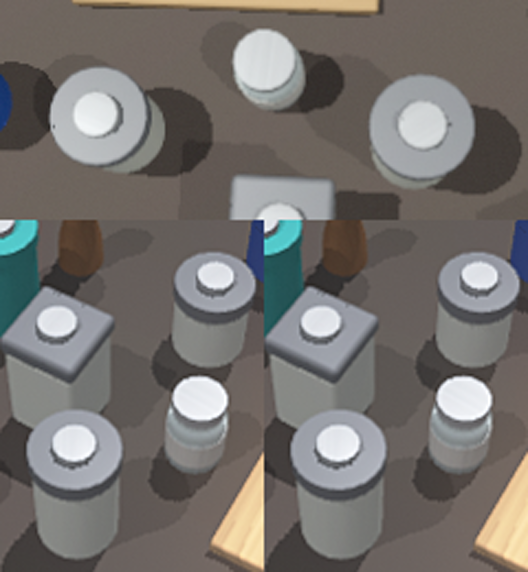

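The crop confirms it: both have grey round lids. B is round_tall (triangulated z .151, disagreement 1.6 mm). A is round_low (the scene ray on z=.11 gives (.622,.222)), though its top-view ellipse was merged with the lid. Before moving I'll fix A and check toaster clearance near the start.

```bash
python3 - <<'E'
from h import *
t=cv2.imread("pics/top0.png")
g=t[218:248,190:220].min(2)
m=(g>205).astype(np.uint8); c=max(cv2.findContours(m,0,2)[0],key=cv2.contourArea); (u,v),ax,_=cv2.fitEllipse(c)
p=(u+190,v+218);print(p,ax,tri(p,(377.5,175.5)),plane("top",p,.11))
for n,q in(("scene",(304,37)),("scene",(405,70)),("scene",(411,28)),("scene",(320,12))):print(n,q,plane(n,q,.2))
for q in((55,290),(58,435),(0,285),(0,440)):print("top",q,plane("top",q,.2))
for n in("top","scene"):
    i=ctrl.camera_info(n);Rw=R.from_rotvec(i["rotation"]).inv()
    for P in((.248,.573,.231),(.248,.573,.33)):print(n,cv2.projectPoints(np.array([P]),Rw.as_rotvec(),-Rw.apply(i["eye"]),i["mtx"],i["dist_coeffs"])[0].ravel())
E
```

```text
(202.49041080474854, 231.46447467803955) (18.134305953979492, 18.966535568237305) (array([0.62198849, 0.22174908, 0.1072637 ]), np.float64(0.0006951465902599724)) [0.62126903 0.22081082 0.11      ]
scene (304, 37) [0.26317314 0.52192634 0.2       ]
scene (405, 70) [0.56574404 0.50540671 0.2       ]
scene (411, 28) [0.50814219 0.69735406 0.2       ]
scene (320, 12) [0.24074517 0.65845239 0.2       ]
top (55, 290) [0.50873345 0.45803723 0.2       ]
top (58, 435) [0.26145352 0.4476077  0.2       ]
top (0, 285) [0.51732901 0.56615451 0.2       ]
top (0, 440) [0.24599479 0.56034126 0.2       ]
top [-17.62640963 442.72971743]
top [-58.31368523 458.10233936]
scene [307.73399772  16.30188956]
scene [306.47742015 -19.53730593]
```

Low button (.622,.221,~.109), tall (.603,-.0585,.150). The toaster top is about .18 high, so the route at z .25 clears everything. Moving with the fingers shutting.

Call:
carry_out --rows '[{"delta_pos": [2.4, -2.4, 1.0], "rotation": [0, 0, 0], "jaw": 1}, {"delta_pos": [2.8, -2.7, 0.5], "rotation": [0, 0, 0], "jaw": 1}, {"delta_pos": [2.8, -2.7, 0], "rotation": [0, 0, 0], "jaw": 1}, {"delta_pos": [2.8, -2.7, 0], "rotation": [0, 0, 0], "jaw": 1}, {"delta_pos": [2.8, -2.7, 0], "rotation": [0, 0, 0], "jaw": 1}]' --force 20

```text
time: 0.52
tcp_pos: [0.3852, 0.4401, 0.2461]
tool_rot: [-0.637, -3.076, 0.0]
wrist_force: [0.8, 0.5, 0.5]
gripper_width: 0.0257
grasp_force: 0.0
```

Call:
carry_out --rows '[{"delta_pos": [2.8, -2.7, 0], "rotation": [0, 0, 0], "jaw": 1}, {"delta_pos": [2.8, -2.7, 0], "rotation": [0, 0, 0], "jaw": 1}, {"delta_pos": [2.8, -2.7, 0], "rotation": [0, 0, 0], "jaw": 1}, {"delta_pos": [2.8, -2.7, 0], "rotation": [0, 0, 0], "jaw": 1}, {"delta_pos": [2.8, -2.7, 0], "rotation": [0, 0, 0], "jaw": 1}]'

```text
time: 0.93
tcp_pos: [0.5254, 0.3048, 0.2461]
tool_rot: [-0.638, -3.076, 0.0]
wrist_force: [0.5, 1.1, -0.3]
gripper_width: 0.0003
grasp_force: 0.0
```

Call:
carry_out --rows '[{"delta_pos": [2.8, -2.7, 0], "rotation": [0, 0, 0], "jaw": 1}, {"delta_pos": [2.8, -2.7, 0], "rotation": [0, 0, 0], "jaw": 1}, {"delta_pos": [2.8, -2.7, 0], "rotation": [0, 0, 0], "jaw": 1}, {"delta_pos": [0, 0, 0], "rotation": [0, 0, 0], "jaw": 1}, {"delta_pos": [0, 0, 0], "rotation": [0, 0, 0], "jaw": 1}]'

```text
time: 1.35
tcp_pos: [0.6093, 0.2237, 0.2455]
tool_rot: [-0.643, -3.074, 0.001]
wrist_force: [-0.9, -0.2, -0.2]
gripper_width: 0.0002
grasp_force: 0.0
```

Call:
carry_out --rows '[{"delta_pos": [1.3, -0.3, -2.0], "rotation": [0, 0, 0], "jaw": 1}, {"delta_pos": [0, 0, -3.5], "rotation": [0, 0, 0], "jaw": 1}, {"delta_pos": [0, 0, -3.5], "rotation": [0, 0, 0], "jaw": 1}, {"delta_pos": [0, 0, -2.3], "rotation": [0, 0, 0], "jaw": 1}, {"delta_pos": [0, 0, 0], "rotation": [0, 0, 0], "jaw": 1}]'

```text
time: 1.77
tcp_pos: [0.617, 0.2223, 0.1277]
tool_rot: [-0.634, -3.068, 0.007]
wrist_force: [-1.0, -0.6, -0.3]
gripper_width: -0.0002
grasp_force: 0.0
```

```bash
python3 - <<'E'
from h import *
t,s=ctrl.read_camera("top"),ctrl.read_camera("scene");o=ctrl.observe();print(o["tcp_pos"],o["wrist_force"])
cv2.imwrite("pics/c2.png",np.hstack([cv2.resize(t[180:280,150:280],(520,400)),cv2.resize(s[120:220,340:410],(280,400))]))
E
```

```text
[0.62045    0.22326605 0.13309143] [0.9221528  0.65430632 0.6867908 ]
```

View pics/c2.png

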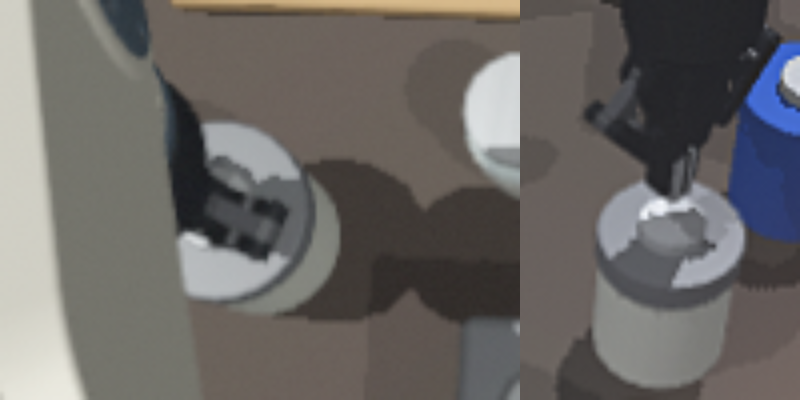

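The fingertips are over the low button (scene crop (672,190), button at (672,222)). Pressing slowly.

Call:
carry_out --rows '[{"delta_pos": [0.1, -0.2, -1.0], "rotation": [0, 0, 0], "jaw": 1}, {"delta_pos": [0, 0, -0.8], "rotation": [0, 0, 0], "jaw": 1}, {"delta_pos": [0, 0, -0.3], "rotation": [0, 0, 0], "jaw": 1}, {"delta_pos": [0, 0, -0.2], "rotation": [0, 0, 0], "jaw": 1}, {"delta_pos": [0, 0, 0], "rotation": [0, 0, 0], "jaw": 1}]'

```text
time: 2.28
tcp_pos: [0.6224, 0.2205, 0.1102]
tool_rot: [-0.638, -3.076, 0.0]
wrist_force: [-1.0, -0.2, 0.1]
gripper_width: 0.0004
grasp_force: 0.0
```

Call:
carry_out --rows '[{"delta_pos": [0, 0, -0.1], "rotation": [0, 0, 0], "jaw": 1}, {"delta_pos": [0, 0, -0.1], "rotation": [0, 0, 0], "jaw": 1}, {"delta_pos": [0, 0, -0.1], "rotation": [0, 0, 0], "jaw": 1}, {"delta_pos": [0, 0, 0], "rotation": [0, 0, 0], "jaw": 1}, {"delta_pos": [0, 0, 0], "rotation": [0, 0, 0], "jaw": 1}]'

```text
time: 2.7
tcp_pos: [0.6228, 0.2206, 0.1077]
tool_rot: [0.638, 3.076, 0.001]
wrist_force: [0.6, -0.4, 3.9]
gripper_width: 0.0
grasp_force: 1.9
```

Contact at about .108, with 4 N of resistance. Continuing down towards .102.

Call:
carry_out --rows '[{"delta_pos": [0, 0, -0.1], "rotation": [0, 0, 0], "jaw": 1}, {"delta_pos": [0, 0, -0.1], "rotation": [0, 0, 0], "jaw": 1}, {"delta_pos": [0, 0, -0.1], "rotation": [0, 0, 0], "jaw": 1}, {"delta_pos": [0, 0, 0], "rotation": [0, 0, 0], "jaw": 1}, {"delta_pos": [0, 0, 0], "rotation": [0, 0, 0], "jaw": 1}]'

```text
time: 3.12
tcp_pos: [0.6227, 0.2206, 0.1042]
tool_rot: [0.638, 3.076, 0.0]
wrist_force: [1.4, 0.4, 2.0]
gripper_width: -0.0
grasp_force: 1.0
```

Call:
carry_out --rows '[{"delta_pos": [0, 0, -0.1], "rotation": [0, 0, 0], "jaw": 1}, {"delta_pos": [0, 0, -0.1], "rotation": [0, 0, 0], "jaw": 1}, {"delta_pos": [0, 0, 0], "rotation": [0, 0, 0], "jaw": 1}, {"delta_pos": [0, 0, 0], "rotation": [0, 0, 0], "jaw": 1}, {"delta_pos": [0, 0, 0], "rotation": [0, 0, 0], "jaw": 1}]'

```text
time: 3.53
tcp_pos: [0.6224, 0.2205, 0.1021]
tool_rot: [-0.638, -3.076, 0.0]
wrist_force: [1.4, 1.1, 1.4]
gripper_width: 0.0001
grasp_force: 1.2
```

Call:
carry_out --rows '[{"delta_pos": [0, 0, -0.05], "rotation": [0, 0, 0], "jaw": 1}, {"delta_pos": [0, 0, 0], "rotation": [0, 0, 0], "jaw": 1}, {"delta_pos": [0, 0, 0], "rotation": [0, 0, 0], "jaw": 1}, {"delta_pos": [0, 0, 0], "rotation": [0, 0, 0], "jaw": 1}, {"delta_pos": [0, 0, 0], "rotation": [0, 0, 0], "jaw": 1}]'

```text
time: 3.95
tcp_pos: [0.6224, 0.2205, 0.1021]
tool_rot: [0.638, 3.076, 0.0]
wrist_force: [-0.1, 0.0, 5.9]
gripper_width: 0.0002
grasp_force: 2.7
```

Call:
carry_out --rows '[{"delta_pos": [0, 0, -0.05], "rotation": [0, 0, 0], "jaw": 1}, {"delta_pos": [0, 0, 0], "rotation": [0, 0, 0], "jaw": 1}, {"delta_pos": [0, 0, 0], "rotation": [0, 0, 0], "jaw": 1}, {"delta_pos": [0, 0, 0], "rotation": [0, 0, 0], "jaw": 1}, {"delta_pos": [0, 0, 0], "rotation": [0, 0, 0], "jaw": 1}]'

```text
time: 4.37
tcp_pos: [0.6225, 0.2205, 0.102]
tool_rot: [0.638, 3.076, 0.0]
wrist_force: [-1.5, -0.1, 9.0]
gripper_width: 0.0001
grasp_force: 4.6
```

Force rises while z holds at .102, which is the hard stop. One last half-millimetre, then up and across to the tall one.

Call:
carry_out --rows '[{"delta_pos": [0, 0, -0.05], "rotation": [0, 0, 0], "jaw": 1}, {"delta_pos": [0, 0, 0], "rotation": [0, 0, 0], "jaw": 1}, {"delta_pos": [0, 0, 0], "rotation": [0, 0, 0], "jaw": 1}, {"delta_pos": [0, 0, 0], "rotation": [0, 0, 0], "jaw": 1}, {"delta_pos": [0, 0, 0], "rotation": [0, 0, 0], "jaw": 1}]'

```text
time: 4.78
tcp_pos: [0.6225, 0.2206, 0.102]
tool_rot: [0.638, 3.076, 0.0]
wrist_force: [-2.4, -0.1, 13.2]
gripper_width: 0.0003
grasp_force: 6.5
```

Call:
carry_out --rows '[{"delta_pos": [0, 0, 1.0], "rotation": [0, 0, 0], "jaw": 1}, {"delta_pos": [0, 0, 3.0], "rotation": [0, 0, 0], "jaw": 1}, {"delta_pos": [0, 0, 4.0], "rotation": [0, 0, 0], "jaw": 1}, {"delta_pos": [0, 0, 4.0], "rotation": [0, 0, 0], "jaw": 1}, {"delta_pos": [0, 0, 0], "rotation": [0, 0, 0], "jaw": 1}]'

```text
time: 5.2
tcp_pos: [0.6257, 0.2217, 0.2292]
tool_rot: [0.636, 3.067, 0.009]
wrist_force: [1.9, -0.2, 1.0]
gripper_width: 0.0001
grasp_force: 0.0
```

Call:
carry_out --rows '[{"delta_pos": [-0.2, -3.5, 0], "rotation": [0, 0, 0], "jaw": 1}, {"delta_pos": [-0.2, -3.5, 0], "rotation": [0, 0, 0], "jaw": 1}, {"delta_pos": [-0.2, -3.5, 0], "rotation": [0, 0, 0], "jaw": 1}, {"delta_pos": [-0.2, -3.5, 0], "rotation": [0, 0, 0], "jaw": 1}, {"delta_pos": [-0.3, -3.5, 0], "rotation": [0, 0, 0], "jaw": 1}]'

```text
time: 5.62
tcp_pos: [0.6106, 0.0441, 0.2205]
tool_rot: [-0.637, -3.075, 0.0]
wrist_force: [-0.0, 0.2, 0.3]
gripper_width: 0.0002
grasp_force: 0.0
```

Call:
carry_out --rows '[{"delta_pos": [-0.3, -3.5, 0], "rotation": [0, 0, 0], "jaw": 1}, {"delta_pos": [-0.3, -3.5, 0], "rotation": [0, 0, 0], "jaw": 1}, {"delta_pos": [-0.3, -3.4, 0], "rotation": [0, 0, 0], "jaw": 1}, {"delta_pos": [0, 0, 0], "rotation": [0, 0, 0], "jaw": 1}, {"delta_pos": [0, 0, 0], "rotation": [0, 0, 0], "jaw": 1}]'

```text
time: 6.03
tcp_pos: [0.6017, -0.06, 0.2205]
tool_rot: [-0.642, -3.074, 0.0]
wrist_force: [0.1, -0.3, 0.2]
gripper_width: 0.0001
grasp_force: 0.0
```

Call:
carry_out --rows '[{"delta_pos": [0, 0, -2.0], "rotation": [0, 0, 0], "jaw": 1}, {"delta_pos": [0, 0, -2.0], "rotation": [0, 0, 0], "jaw": 1}, {"delta_pos": [0, 0, -0.8], "rotation": [0, 0, 0], "jaw": 1}, {"delta_pos": [0, 0, 0], "rotation": [0, 0, 0], "jaw": 1}, {"delta_pos": [0, 0, 0], "rotation": [0, 0, 0], "jaw": 1}]'

```text
time: 6.45
tcp_pos: [0.6023, -0.0576, 0.1727]
tool_rot: [-0.636, -3.075, -0.0]
wrist_force: [0.2, -1.4, -0.0]
gripper_width: 0.0001
grasp_force: 0.0
```

```bash
python3 - <<'E'
from h import *
t,s=ctrl.read_camera("top"),ctrl.read_camera("scene");o=ctrl.observe();print(o["tcp_pos"],o["wrist_force"])
cv2.imwrite("pics/c3.png",np.hstack([cv2.resize(s[200:310,260:370],(400,400)),cv2.resize(s[130:230,330:430],(400,400))]))
E
```

```text
[ 0.60313016 -0.05801657  0.17379487] [-0.22338158 -0.23635127 -0.22776433]
```

View pics/c3.png

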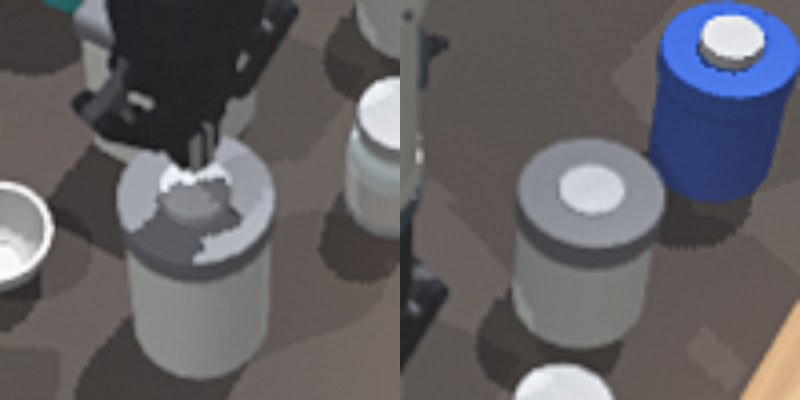

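The low button (right, (592,188)) now sits flush. The fingertips are above the tall button (left, (195,160) over (195,195)). Pressing it.

Call:
carry_out --rows '[{"delta_pos": [0, 0, -1.2], "rotation": [0, 0, 0], "jaw": 1}, {"delta_pos": [0, 0, -0.8], "rotation": [0, 0, 0], "jaw": 1}, {"delta_pos": [0, 0, -0.2], "rotation": [0, 0, 0], "jaw": 1}, {"delta_pos": [0, 0, -0.1], "rotation": [0, 0, 0], "jaw": 1}, {"delta_pos": [0, 0, 0], "rotation": [0, 0, 0], "jaw": 1}]'

```text
time: 6.97
tcp_pos: [0.6022, -0.0585, 0.1494]
tool_rot: [-0.638, -3.075, 0.0]
wrist_force: [0.7, -0.1, 0.4]
gripper_width: -0.0001
grasp_force: 0.0
```

Call:
carry_out --rows '[{"delta_pos": [0, 0, -0.1], "rotation": [0, 0, 0], "jaw": 1}, {"delta_pos": [0, 0, -0.1], "rotation": [0, 0, 0], "jaw": 1}, {"delta_pos": [0, 0, -0.1], "rotation": [0, 0, 0], "jaw": 1}, {"delta_pos": [0, 0, -0.1], "rotation": [0, 0, 0], "jaw": 1}, {"delta_pos": [0, 0, 0], "rotation": [0, 0, 0], "jaw": 1}]'

```text
time: 7.38
tcp_pos: [0.6028, -0.0586, 0.146]
tool_rot: [0.638, 3.075, 0.0]
wrist_force: [-1.0, -1.3, 3.4]
gripper_width: -0.0
grasp_force: 1.5
```

Call:
carry_out --rows '[{"delta_pos": [0, 0, -0.1], "rotation": [0, 0, 0], "jaw": 1}, {"delta_pos": [0, 0, -0.1], "rotation": [0, 0, 0], "jaw": 1}, {"delta_pos": [0, 0, -0.1], "rotation": [0, 0, 0], "jaw": 1}, {"delta_pos": [0, 0, 0], "rotation": [0, 0, 0], "jaw": 1}, {"delta_pos": [0, 0, 0], "rotation": [0, 0, 0], "jaw": 1}]'

```text
time: 7.8
tcp_pos: [0.6026, -0.0586, 0.1427]
tool_rot: [0.638, 3.076, -0.0]
wrist_force: [1.0, -0.4, 2.1]
gripper_width: 0.0002
grasp_force: 1.0
```

Call:
carry_out --rows '[{"delta_pos": [0, 0, -0.05], "rotation": [0, 0, 0], "jaw": 1}, {"delta_pos": [0, 0, 0], "rotation": [0, 0, 0], "jaw": 1}, {"delta_pos": [0, 0, -0.05], "rotation": [0, 0, 0], "jaw": 1}, {"delta_pos": [0, 0, 0], "rotation": [0, 0, 0], "jaw": 1}, {"delta_pos": [0, 0, 0], "rotation": [0, 0, 0], "jaw": 1}]'

```text
time: 8.22
tcp_pos: [0.6027, -0.0585, 0.1421]
tool_rot: [0.637, 3.076, 0.0]
wrist_force: [0.1, -0.0, 5.4]
gripper_width: 0.0002
grasp_force: 2.5
```

Call:
carry_out --rows '[{"delta_pos": [0, 0, -0.05], "rotation": [0, 0, 0], "jaw": 1}, {"delta_pos": [0, 0, 0], "rotation": [0, 0, 0], "jaw": 1}, {"delta_pos": [0, 0, 0], "rotation": [0, 0, 0], "jaw": 1}, {"delta_pos": [0, 0, 0], "rotation": [0, 0, 0], "jaw": 1}, {"delta_pos": [0, 0, 0], "rotation": [0, 0, 0], "jaw": 1}]'

```text
time: 8.63
tcp_pos: [0.6027, -0.0586, 0.142]
tool_rot: [0.638, 3.075, 0.0]
wrist_force: [-0.4, -0.6, 9.3]
gripper_width: 0.0
grasp_force: 4.5
```

Same signature: stop at .142. One more half-millimetre, then draw back.

Call:
carry_out --rows '[{"delta_pos": [0, 0, -0.05], "rotation": [0, 0, 0], "jaw": 1}, {"delta_pos": [0, 0, 0], "rotation": [0, 0, 0], "jaw": 1}, {"delta_pos": [0, 0, 0], "rotation": [0, 0, 0], "jaw": 1}, {"delta_pos": [0, 0, 0], "rotation": [0, 0, 0], "jaw": 1}, {"delta_pos": [0, 0, 0], "rotation": [0, 0, 0], "jaw": 1}]'

```text
time: 9.05
tcp_pos: [0.6028, -0.0586, 0.142]
tool_rot: [0.637, 3.075, 0.0]
wrist_force: [-2.5, 0.2, 14.5]
gripper_width: -0.0002
grasp_force: 6.6
```

Call:
carry_out --rows '[{"delta_pos": [0, 0, 1.0], "rotation": [0, 0, 0], "jaw": 1}, {"delta_pos": [0, 0, 3.0], "rotation": [0, 0, 0], "jaw": 1}, {"delta_pos": [0, 0, 4.0], "rotation": [0, 0, 0], "jaw": 1}, {"delta_pos": [0, 0, 4.0], "rotation": [0, 0, 0], "jaw": 1}, {"delta_pos": [0, 0, 2.0], "rotation": [0, 0, 0], "jaw": 1}]'

```text
time: 9.47
tcp_pos: [0.6034, -0.0585, 0.2856]
tool_rot: [0.637, 3.072, 0.001]
wrist_force: [0.9, 0.1, -0.3]
gripper_width: 0.0001
grasp_force: 0.0
```

Call:
carry_out --rows '[{"delta_pos": [0, 0, 0], "rotation": [0, 0, 0], "jaw": 1}, {"delta_pos": [0, 0, 0], "rotation": [0, 0, 0], "jaw": 1}, {"delta_pos": [0, 0, 0], "rotation": [0, 0, 0], "jaw": 1}, {"delta_pos": [0, 0, 0], "rotation": [0, 0, 0], "jaw": 1}, {"delta_pos": [0, 0, 0], "rotation": [0, 0, 0], "jaw": 1}]'

```text
time: 9.88
tcp_pos: [0.6016, -0.0584, 0.2791]
tool_rot: [-0.637, -3.073, 0.0]
wrist_force: [-0.0, -0.1, 0.2]
gripper_width: 0.0004
grasp_force: 0.0
```

```bash
python3 - <<'E'
from h import *
s=ctrl.read_camera("scene");o=ctrl.observe();print(o["tcp_pos"],o["wrist_force"])
cv2.imwrite("pics/s4.png",cv2.resize(s[120:420,140:440],(600,600)))
E
```

```text
[ 0.60174665 -0.05839708  0.27933643] [-0.47312277  1.11040231  0.40625444]
```

View pics/s4.png

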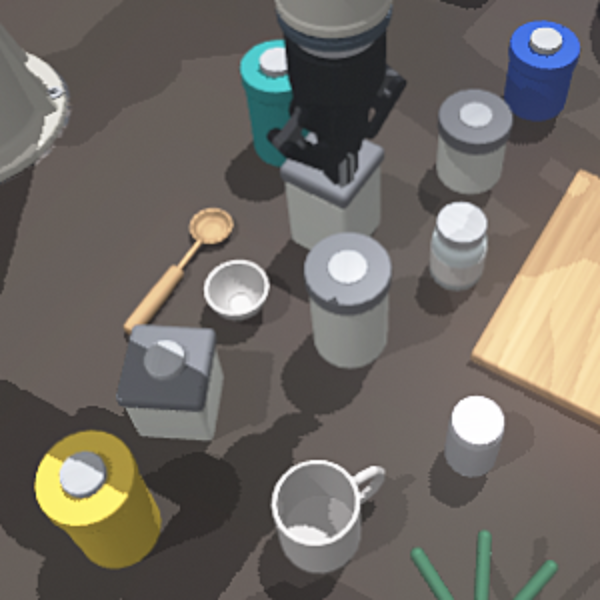

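Both round buttons are flush (low at (476,115), tall at (348,268)). Everything else stands where it was, and the arm is clear.

```bash
python3 -c "
from station import ctrl
print(ctrl.hand_in())"
```

```text
the job is handed in; nothing more can be done
None
```

I pressed both round canister buttons down to their stops and handed the job in. The last picture shows the other things in view where they stood, and peak wrist force was about 15 N, in about 10 s of robot time.

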